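Crank out the jam drawer and serve the tub

TASK

Take the crank from the black tray, push its square socket fully down onto the square brass shaft of the jam dispenser, and wind it clockwise (seen from above) about two full turns, until the red drawer is fully out. Then take the crank off and stand it back on the black tray, and set the red jam tub from the drawer upright in the middle of the stack of blue plates. Leave the honey jar, the sugar caddy and the two other jam tubs standing where they are.

Things in the scene. Friction and masses are not known exactly. Their poses are not given: they have to be found in the camera images.
- dispenser: Fixed jam dispenser, 140 x 100 mm, origin on the table under it, z up. Its -x is the mouth side: a clear hood (x -65 to 0 mm, top 55 mm high) out of whose open end the red drawer slides along -x; behind the hood a white gearbox (x 0 to 73 mm, 70 mm high) with the brass shaft standing on top.
- shaft_seat (a point): Point on the axis of the upright brass shaft, at the top of the steel collar on which the seated crank rests, 76 mm above the table; x 34 mm, y 0 in the dispenser's frame, axes parallel to the dispenser's (not turning). The square shaft, 14 x 14 mm, rises 25 mm above it, the last 4 mm tapered; with joint shaft at 0 its sides are parallel to the dispenser's x and y.
- shaft (a joint): Turn of the shaft in rad, 0 at the start, growing as it is wound clockwise seen from above; hard stop at 13.2 rad (2.1 turns). It resists with 0.1 N m, stays where it is left, and drives the drawer out 6.5 mm per rad (86 mm at the stop, fully out).
- crank: Steel crank, 0.25 kg (may vary), standing on its flat underside. Origin: underside of its hub, on the socket axis; z up. Hub: square block 34 x 34 mm, 40 mm high, sides parallel to x and y. Square socket in the underside, 16 x 16 mm, 24 mm deep, mouth chamfered, parallel to x and y (fits the shaft at any quarter turn). A flat arm 10 mm high, 16 mm wide runs along +x to an upright knob.
- crank_knob (a point): Grip point of the crank's dark wooden knob: 66 mm along +x of the crank from the hub axis, 38 mm above its underside. The knob is upright, 22 mm in diameter, from 13 to 56 mm above the underside, and spins freely about its own upright axis.
- tool_tray: Fixed flat black tray, 175 mm (x) x 285 mm (y), 13 mm high at its rim; origin at the centre of its underside. The crank starts on it, standing on its floor, the underside of the crank 3 mm above the table, and must go back on it.
- jam_tub: Red jam tub, white lid, 16 mm high, 22 g; origin: centre of its underside. Body 34 mm in x, 42 mm in y (-19 to +23), with a thin flange. It stands in the red drawer, underside 16 mm above the table, axes about along the dispenser's, at the start under the hood (x about -34 mm there), and rides out with the drawer along -x. Drawer lips 5 mm high stand before and behind it; its y sides are free.
- plates: Fixed stack of blue paper plates, 203 mm in diameter, 32 mm high at the rim; origin at the centre of its underside. Slightly dished: a tub in the middle stands about 22 mm above the table.
- honey_jar: Honey jar, 65 mm in diameter, 86 mm high, origin under its centre; leave alone.
- sugar_caddy: Small black sugar caddy with paper packets, 52 x 66 mm, 71 mm high, origin under its centre; leave alone.
- jam_orange: Orange jam portion tub of the same shape as the red one, standing on the table behind the dispenser; origin under its centre; leave alone.
- jam_purple: Purple jam portion tub of the same shape, standing on the table behind the dispenser; origin under its centre; leave alone.
Mind the look-alikes: they are no part of the job. What is shaped like the crank but purple is not meant.

How it is judged:
By the outcome, as a careful person would: the job done as asked, in the order asked, and still so for the second after the job is handed in, with the robot touching nothing.
It also fails if it takes over 72 s, if anything falls off the work surface, if the arm or the gripper's body presses on something with over 40 N, if the wrist force passes 120 N, or if a joint passes its speed limit or range.

ROBOT

A 7-joint arm with a two-finger parallel gripper is mounted at the origin on a cart in front of the work surface, level with it; the furniture and walls round the work are solid. World frame = base frame: x ahead of the robot, y to its left, z up, the work surface at z = 0. Lengths are in m, angles in rad, forces in N, time in s.
With the tool pointing down it reaches from about 0.425 to 0.925 m from the base axis. Payload 6.8 kg.
Tool frame: the origin (TCP) lies at the very end of the fingers, on their centre line; the grasp point (between the pads) lies 19 mm behind it; z points along the fingers, y is the line along which they close (so a half turn about z gives the same grasp; the last joint's range is limited). The gripper opens to 85 mm and grips with 20 to 120 N. Pads are 22 mm wide; open, the fingers measure 114 mm over their backs; the gripper's body (76 mm by 85 mm) begins 54 mm behind the grasp point. The pads swing forward as they close: fully open they stand 13 mm farther back than shut.
Start: joints at [1.213, 0.477, 0.022, 1.555, -0.011, 1.109, -0.083], TCP at [0.167, -0.654, 0.231] pointing down, gripper open.
Joint ranges: [-2.96, 2.96], [-0.34, 2.1], [-1.41, 1.46], [0.24, 2.44], [-1.37, 4.51], [0.17, 1.92], [-2.96, 2.96]. Speed limits (rad/s): [2.39, 2.39, 3.14, 3.14, 3.14, 3.14, 3.14].

INTERFACE

Orientations are given as a unit quaternion [w, x, y, z].
In Python, from station import bot gives the robot as it stands.
- The arm moves only by the tool jog_arm, never from a script. Its argument "motion" is a list of rows, each a list of 7 numbers: the turn, a rotation vector about the tool's x, y, z in rad, then the shift along the tool's x, y, z in mm, then the finger opening in mm, from 0 to 85.4. A call has 1 to 10 rows; each row is the pose to reach, as a shift and turn from the pose commanded when the call began, along the tool's axes at that moment; what a row does not reach only later rows make up. A row lasts 1/8 s, in which the tool goes at most 62.5 mm and 10.7 degrees, less where a joint would pass 70% of its speed; a pose out of reach is approached as far as the arm can. A call with a gripper value outside its range is refused whole. The fingers move at their own pace and stop on an object; "grip_force" is the grip in N (left out, the last holds). Time passes only in rows, so rows that repeat a pose let the fingers close. It gives the time, the measured TCP pose, the force, the opening and the grip force at its end, in the units of the state.
- bot.get_obs(): the state, without advancing time (a new reading comes with each control period).
- bot.read_camera(name): name is "scene" or "top" or "wrist"; returns a dict with "pixels" (480x640x3 uint8, red, green, blue), "camera_matrix" (3x3 intrinsics, pixels), "T" (4x4, takes a point from camera to world coordinates); the wrist camera has in their place "tool_from_camera" (4x4, takes a point from camera to tool coordinates, whose origin is the TCP and whose axes are the flange's). Camera axes: x right, y down, z forward; pixel columns grow to the right and rows downward; lengths in m; the calibration is good to about 2 mm. The wrist camera is an equidistant fisheye: a pixel r from the principal point sees the ray r / f radians off the axis. A picture is of the moment at which its call begins: read the wrist's pose just before it. There is no depth.
- bot.hand_in(): hands the job in; it is judged then, once.
Trained networks look in a picture, given as the dict that the camera call returned (one of the last four; its "shot" number tells which), for a name from the list of things; names that differ only in an ending like _2 or _b are one class to them, and where a whole thing is asked for, a point or a joint stands for the part that bears it (a point fixed in the world has none). Each returns a list of dicts, best first, with "score" (0 to 1); they miss things now and then, are a little off and sometimes report something else, mostly with a low value. They report only what shows in the picture. A call takes as long as a camera call. They do not tell look-alikes from the thing itself.
- bot.spot_in(thing, picture): "xy" ([column, row] in pixels, amid what is visible of it).
- bot.tip_of(thing, picture): "xy" ([column, row] in pixels: a listed point, or the origin of a listed thing).
The state is a dict: "t": time; "q": joint angles; "joint_vel": joint speeds; "joint_torque": joint torques, N m; "eef_pos": TCP position; "tool_rot": TCP orientation; "contact_force": force on the tool from outside, world axes, zero at the start; "torque": the same for the moment, N m; "gripper_width": opening from 0.0 (shut) to 1.0 (fully open); "grasp_force": force on a finger pad.
Only numpy, scipy, OpenCV 4.12 (cv2) and the standard library are available. Lean on these libraries where they do the work, as an engineer would, in place of code of your own. Each camera call takes 0.05 s, during which the arm holds its last target. There are 200 camera calls.

## Working session

There is one attempt and no reset: what is moved stays moved. The work goes in short steps, Python scripts to look and compute and a tool call to move; the robot and the scene stay as the last step left them, time stands still between calls to the robot, and variables do not carry over. Pictures are saved under pics/ and viewed, at most 15 in all, crops included, and the job is handed in when it is done.

Besides the shell and the picture viewer there is one more tool, called after "Call:" by a JSON object that holds its "method" and its "body". jog_arm: Moves the arm, as the interface text tells. Its arguments: {"type":"object","properties":{"motion":{"type":"array"},"grip_force":{"type":"number"}},"required":["motion"]}

```bash
mkdir -p pics; ls; cat > h.py <<'E'
import numpy as np, cv2
from station import bot
from scipy.spatial.transform import Rotation as R
def ray(p,xy):
    K=p["camera_matrix"];T=np.array(p["T"]);d=np.linalg.inv(K)@[xy[0],xy[1],1]
    return T[:3,3],T[:3,:3]@d
def at(p,xy,z):
    o,d=ray(p,xy);return o+d*(z-o[2])/d[2]
def tri(pairs):
    A=np.zeros((3,3));b=np.zeros(3)
    for p,xy in pairs:
        o,d=ray(p,xy);d=d/np.linalg.norm(d);M=np.eye(3)-np.outer(d,d);A+=M;b+=M@o
    return np.linalg.solve(A,b)
def save(p,n,crop=None,s=1):
    im=p["pixels"][:,:,::-1]
    if crop: x0,y0,x1,y1=crop;im=im[y0:y1,x0:x1]
    cv2.imwrite("pics/"+n,cv2.resize(im,None,fx=s,fy=s,interpolation=cv2.INTER_CUBIC))
E
python3 - <<'E'
from h import *
np.set_printoptions(precision=4,suppress=True)
P={n:bot.read_camera(n) for n in("top","scene")}
for n,p in P.items():
    save(p,n+"0.png")
    print(n,np.array(p["T"])[:3,3])
    for t,z in [("dispenser",0),("shaft_seat",.076),("crank",.003),("crank_knob",.041),("tool_tray",0),("jam_tub",.016),("plates",0),("honey_jar",0),("sugar_caddy",0),("jam_orange",0)]:
        for r in bot.tip_of(t,p)[:4]:
            print(t,np.round(r["xy"],1),round(r["score"],2),at(p,r["xy"],z)[:2])
o=bot.get_obs();print(o["eef_pos"],o["tool_rot"],o["t"])
print(R.from_quat(np.roll(o["tool_rot"],-1)).as_matrix())
E
```

```text
pics
top [0.4603 0.0072 1.1885]
dispenser [336.6 224.8] 0.56 [ 0.5376 -0.026 ]
shaft_seat [352.1 223.5] 0.68 [ 0.5359 -0.0586]
crank [458.3 233. ] 0.94 [ 0.5205 -0.3158]
crank [295.9 279.8] 0.77 [0.4055 0.0698]
crank_knob [267.4 270.6] 0.92 [0.4277 0.1337]
crank_knob [469.5 257.5] 0.81 [ 0.4625 -0.3308]
tool_tray [466.  231.8] 0.9 [ 0.5237 -0.3349]
plates [181.  238.6] 0.57 [0.5009 0.3469]
honey_jar [394.7 291.9] 0.97 [ 0.3791 -0.1653]
sugar_caddy [339.3 292.1] 0.67 [ 0.3773 -0.0337]
jam_orange [346. 164.] 0.63 [ 0.6846 -0.0474]
scene [0.075  0.9412 0.9703]
dispenser [318.8 243.4] 0.83 [ 0.542 -0.006]
shaft_seat [328.  209.2] 0.56 [ 0.5377 -0.0457]
shaft_seat [401.6 166.6] 0.3 [ 0.4444 -0.2788]
crank [359.6 282.4] 0.98 [0.4052 0.0706]
crank [376.3 177.6] 0.84 [ 0.5173 -0.3017]
crank [407.2 224.7] 0.21 [ 0.3781 -0.157 ]
crank_knob [330.9 288.1] 0.89 [0.4392 0.1461]
crank_knob [400.8 165.4] 0.82 [ 0.4626 -0.3307]
crank_knob [272.2 212.1] 0.5 [ 0.6706 -0.016 ]
tool_tray [377.2 171.4] 0.61 [ 0.5271 -0.3327]
jam_tub [313.2 241.7] 0.47 [0.5485 0.0101]
jam_tub [331.4 209.3] 0.42 [ 0.5611 -0.1152]
plates [257.4 361.2] 0.77 [0.5002 0.348 ]
honey_jar [405.3 225.2] 0.76 [ 0.3825 -0.1566]
sugar_caddy [385.9 255.9] 0.63 [ 0.3853 -0.0356]
sugar_caddy [273.  213.3] 0.28 [ 0.6928 -0.0551]
jam_orange [274.2 211.5] 0.47 [ 0.6936 -0.0625]
[ 0.1669 -0.6541  0.2313] [0.     0.9922 0.1245 0.    ] 1.1
[[ 0.969   0.2471  0.0001]
 [ 0.2471 -0.969  -0.0001]
 [ 0.      0.0001 -1.    ]]
```

View pics/top0.png

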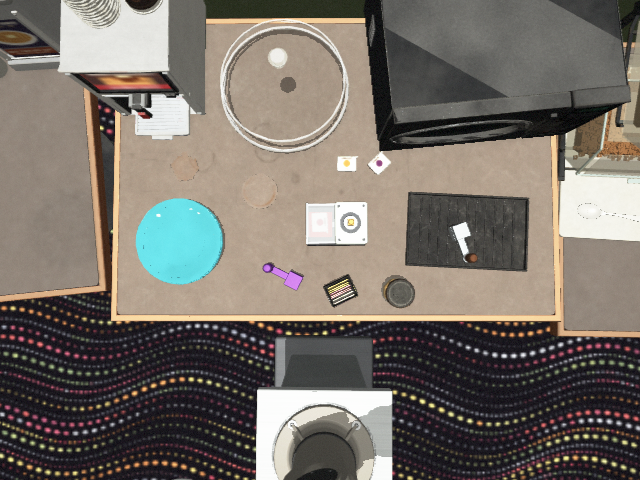

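View pics/scene0.png

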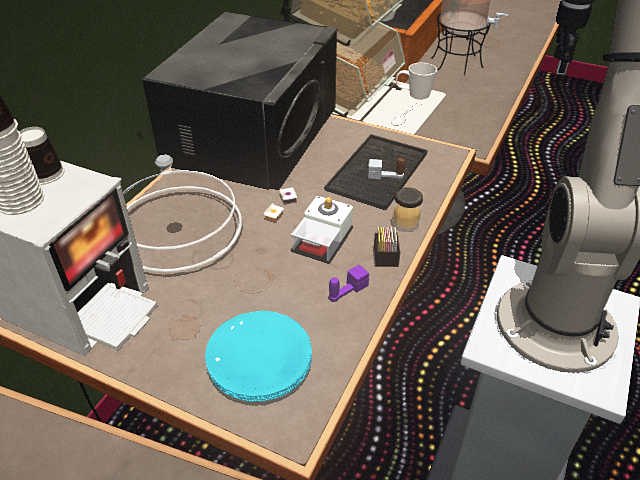

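Candidates for the crank: the steel one on the black tray at (460,240) in the top view, and the purple look-alike at (283,275). I choose the steel one. The drawer mouth faces world +y, so dispenser yaw is about -90°.

```bash
python3 - <<'E'
from h import *
im=cv2.imread("pics/top0.png")
a=cv2.resize(im[210:280,430:500],(400,400),interpolation=cv2.INTER_CUBIC)
b=cv2.resize(im[190:260,300:370],(400,400),interpolation=cv2.INTER_CUBIC)
cv2.imwrite("pics/crop0.png",np.hstack([a,b]))
E
```

```text
(no output)
```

View pics/crop0.png

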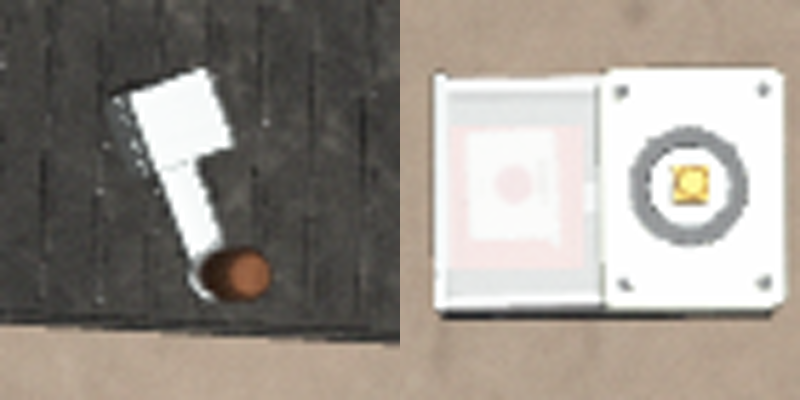

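The steel crank (hub at ~(462,230), brown knob at ~(471,258)) is the right one; the shaft top is at ~(350.8,222.2), gearbox aligned within about 1°.

```bash
python3 - <<'E'
from h import *
np.set_printoptions(precision=4,suppress=True)
p=bot.read_camera("top")
f=lambda x,y,x0,y0:(x/5.714+x0-.4,y/5.714+y0-.4)
print("hub",at(p,f(183,113,430,210),.043),"knobtop",at(p,f(252,274,430,210),.059))
print("armdir",at(p,f(160,165,430,210),.013)-at(p,f(190,262,430,210),.013))
print("shaft",at(p,f(290,184,300,190),.101))
c=[at(p,f(x,y,300,190),.07) for x,y in((207,70),(383,68),(383,303),(207,308))]
print(np.array(c))
w=bot.read_camera("wrist");print(w["tool_from_camera"],w["camera_matrix"])
o=bot.get_obs();Rm=R.from_quat(np.roll(o["tool_rot"],-1)).as_matrix()
print("move mm",Rm.T@(np.array([.52,-.315,.15])-o["eef_pos"])*1000)
E
```

```text
hub [ 0.5269 -0.3125  0.043 ] knobtop [ 0.4624 -0.335   0.059 ]
armdir [0.0399 0.0122 0.    ]
shaft [ 0.5379 -0.0532  0.101 ]
[[ 0.585  -0.0219  0.07  ]
 [ 0.5864 -0.0914  0.07  ]
 [ 0.4935 -0.0918  0.07  ]
 [ 0.4909 -0.0226  0.07  ]]
[[-0.0005 -0.9658 -0.2594  0.0645]
 [ 1.     -0.0005  0.0002 -0.0014]
 [-0.0003 -0.2594  0.9658 -0.1423]
 [ 0.      0.      0.      1.    ]] [[371.6483   0.     318.1203]
 [  0.     371.6483 237.4961]
 [  0.       0.       1.    ]]
move mm [ 425.9525 -241.206    81.3031]
```

Call:
{"method": "jog_arm", "body": {"motion": [[0,0,-0.085,426,-241,81,85],[0,0,-0.085,426,-241,81,85],[0,0,-0.085,426,-241,81,85],[0,0,-0.085,426,-241,81,85],[0,0,-0.085,426,-241,81,85],[0,0,-0.085,426,-241,81,85],[0,0,-0.085,426,-241,81,85],[0,0,-0.085,426,-241,81,85],[0,0,-0.085,426,-241,81,85],[0,0,-0.085,426,-241,81,85]], "grip_force": 40}}

```text
t: 2.45
eef_pos: [0.5198, -0.3156, 0.1503]
tool_rot: [0.0, 0.986, 0.167, -0.0]
contact_force: [0.2, -0.9, 0.5]
gripper_width: 0.995
grasp_force: 0.0
```

```bash
cat >> h.py <<'E'
def wpose():
    o=bot.get_obs();T=np.eye(4);T[:3,:3]=R.from_quat(np.roll(o["tool_rot"],-1)).as_matrix();T[:3,3]=o["eef_pos"];return T
def wshot():
    T=wpose();w=bot.read_camera("wrist");w["W"]=T@np.array(w["tool_from_camera"]);w["tool"]=T;return w
def wat(w,xy,z):
    K=np.array(w["camera_matrix"]);d=(np.array(xy)-K[:2,2])/K[0,0];r=np.linalg.norm(d)
    v=np.array([*(d/max(r,1e-9)*np.sin(r)),np.cos(r)]);v=w["W"][:3,:3]@v;o=w["W"][:3,3];return o+v*(z-o[2])/v[2]
def yaw(v): return np.degrees(np.arctan2(v[1],v[0]))
np.set_printoptions(precision=4,suppress=True)
E
python3 - <<'E'
from h import *
w=wshot();save(w,"w1.png");print(w["tool"])
for t,z in(("crank",.003),("crank_knob",.041)):
    for r in bot.tip_of(t,w)[:2]: print(t,r["xy"],r["score"],wat(w,r["xy"],z))
print(bot.get_obs()["t"])
E
```

```text
[[ 0.9444  0.3288 -0.0005  0.5198]
 [ 0.3288 -0.9444 -0.0004 -0.3156]
 [-0.0007  0.0002 -1.      0.1503]
 [ 0.      0.      0.      1.    ]]
crank [319.6, 212.9] 0.69 [ 0.5263 -0.3131  0.003 ]
crank_knob [314.9, 310.6] 0.75 [ 0.462  -0.3316  0.041 ]
2.6
```

View pics/w1.png

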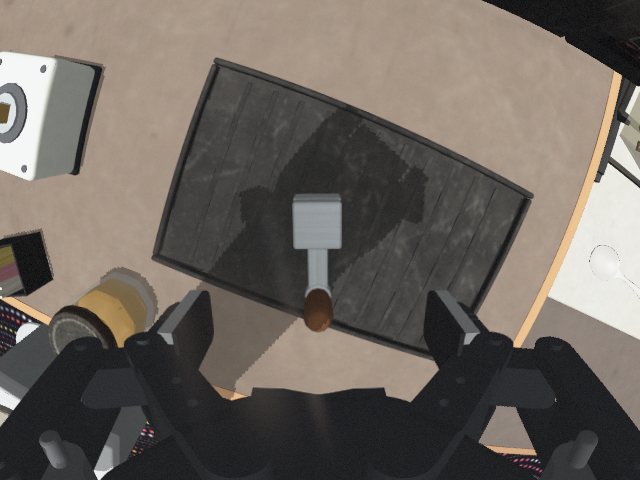

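The wrist view shows the steel hub at (317,222) squared to the fingers, with the knob at (318,310).

Call:
{"method": "jog_arm", "body": {"motion": [[0,0,0,7,0,60,80],[0,0,0,7,0,110,70],[0,0,0,7,0,137,60],[0,0,0,7,0,137,28],[0,0,0,7,0,137,28],[0,0,0,7,0,137,28],[0,0,0,7,0,137,28],[0,0,0,7,0,137,28]], "grip_force": 60}}

```text
t: 3.6
eef_pos: [0.5269, -0.3131, 0.0138]
tool_rot: [0.0, 0.986, 0.167, 0.0]
contact_force: [0.0, 0.1, -2.7]
gripper_width: 0.389
grasp_force: 62.5
```

```bash
python3 - <<'E'
from h import *
w=wshot();save(w,"w2.png",(160,100,480,340),2.4);print(w["tool"])
for t,z in(("crank",.003),("crank_knob",.041)):
    for r in bot.tip_of(t,w)[:2]: print(t,r["xy"],r["score"],wat(w,r["xy"],z))
p=bot.read_camera("top");s=[q for q in [bot.read_camera("scene")]][0]
print({k:v for k,v in bot.get_obs().items() if k in("t","gripper_width","grasp_force","contact_force")})
E
```

```text
[[ 0.9445  0.3285  0.0006  0.5269]
 [ 0.3285 -0.9445 -0.0004 -0.3131]
 [ 0.0005  0.0006 -1.      0.0138]
 [ 0.      0.      0.      1.    ]]
crank [318.7, 288.5] 0.57 [ 0.5264 -0.3119  0.003 ]
{'t': 3.85, 'contact_force': array([-0.422 ,  0.7627,  1.353 ]), 'grasp_force': 63.07578282416216, 'gripper_width': 0.3871089301395015}
```

View pics/w2.png

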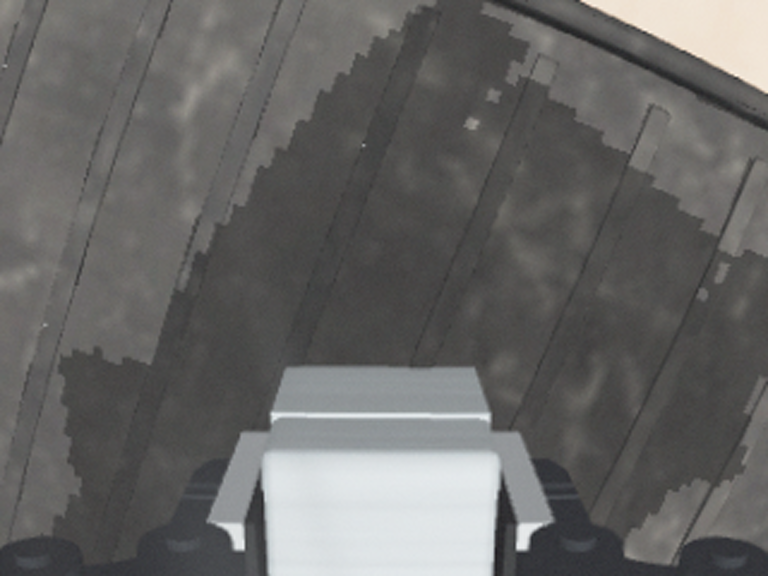

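The hub is held symmetrically; its front face's bottom edge lies at about (318,253), its top edge at (318,273).

```bash
python3 - <<'E'
from h import *
w=wshot();Ti=np.linalg.inv(w["tool"])
for xy,z in(((318.3,252.9),.003),((318.5,273),.0415),((318.5,287.5),.043),((318.5,273),.043)):
    print(xy,z,(Ti@[*wat(w,xy,z),1])[:3]*1000)
# left/right bottom corners
for xy in((160+283/2.4,252.5),(160+478/2.4,252.5)): print((Ti@[*wat(w,xy,.003),1])[:3]*1000)
E
```

```text
(318.3, 252.9) 0.003 [16.6341 -1.4123 10.6523]
(318.5, 273) 0.0415 [ 21.7817  -1.3715 -27.8464]
(318.5, 287.5) 0.043 [ 17.2411  -1.3739 -29.3475]
(318.5, 273) 0.043 [ 22.3427  -1.3732 -29.3462]
[ 16.7999 -18.8909  10.6462]
[16.7754 16.2816 10.6585]
```

Call:
{"method": "jog_arm", "body": {"motion": [[0,0,0,0,0,-50,28],[0,0,0,0,0,-110,28],[0,0,0.1,10,-50,-160,28],[0,0,0.2,30,-110,-186,28],[0,0,0.318,50,-165,-186,28],[0,0,0.318,50,-220,-186,28],[0,0,0.318,50,-258,-186,28],[0,0,0.318,50,-258,-186,28],[0,0,0.318,50,-258,-186,28]]}}

```text
t: 5.03
eef_pos: [0.4892, -0.0536, 0.1993]
tool_rot: [0.0, 1.0, 0.008, 0.0]
contact_force: [0.2, -0.2, -2.3]
gripper_width: 0.388
grasp_force: 62.6
```

```bash
python3 - <<'E'
from h import *
w=wshot();save(w,"w3.png",(160,60,480,300),2.4);print(w["tool"])
for r in bot.tip_of("shaft_seat",w)[:2]: print(r["xy"],r["score"],wat(w,r["xy"],.076))
print(bot.get_obs()["t"])
E
```

```text
[[ 0.9999  0.0163  0.0002  0.4892]
 [ 0.0163 -0.9999 -0.0006 -0.0536]
 [ 0.0002  0.0006 -1.      0.1993]
 [ 0.      0.      0.      1.    ]]
[320.5, 160.4] 0.68 [ 0.5388 -0.0535  0.076 ]
5.125
```

View pics/w3.png

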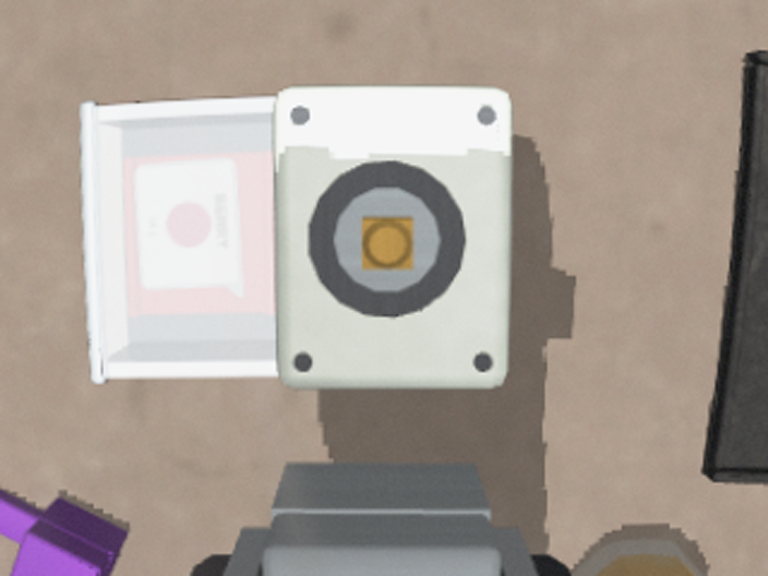

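The shaft top shows at crop (387,243), i.e. pixel (321.3,161.3), sides parallel to the tool axes.

```bash
python3 - <<'E'
from h import *
w=wshot();Ti=np.linalg.inv(w["tool"])
for xy,z in(((160+387/2.4,60+243/2.4),.101),((160+387/2.4,60+240/2.4),.0745)):
    q=wat(w,xy,z);print(q,(Ti@[*q,1])[:3]*1000)
c=(160+381/2.4,60+464/2.4);q=wat(w,c,w["tool"][2,3]-.0108);print("hub front bottom",(Ti@[*q,1])[:3]*1000)
E
```

```text
[ 0.5398 -0.0545  0.101 ] [50.4103  0.9136 98.1611]
[ 0.5392 -0.0548  0.0745] [ 49.7952   1.1491 124.6612]
hub front bottom [15.9724 -0.8943 10.7988]
```

Call:
{"method": "jog_arm", "body": {"motion": [[0,0,0,50,1.8,0,28],[0,0,0,50,1.8,50,28],[0,0,0,50,1.8,82,28],[0,0,0,50,1.8,86,28],[0,0,0,50,1.8,90,28],[0,0,0,50,1.8,93,28]]}}

```text
t: 5.92
eef_pos: [0.5401, -0.0541, 0.1075]
tool_rot: [0.0, 1.0, 0.008, 0.001]
contact_force: [-0.3, 0.1, -2.9]
gripper_width: 0.386
grasp_force: 62.8
```

Call:
{"method": "jog_arm", "body": {"motion": [[0,0,0,0,0,4,28],[0,0,0,0,0,8,28],[0,0,0,0,0,12,28],[0,0,0,0,0,16,28],[0,0,0,0,0,19,28],[0,0,0,0,0,20.5,28],[0,0,0,0,0,20.5,28]]}}

```text
t: 6.8
eef_pos: [0.5394, -0.0538, 0.0873]
tool_rot: [0.0, 1.0, 0.008, 0.0]
contact_force: [-6.5, 0.0, 13.6]
gripper_width: 0.387
grasp_force: 65.1
```

Call:
{"method": "jog_arm", "body": {"motion": [[0,0,0,0,0,0,50],[0,0,0,0,0,0,50],[0,0,0,0,0,-30,50],[0,0,0,0,0,-60,50],[0,0,0,-33,0,-60,50],[0,0,0,-66,0,-60,50],[0,0,0,-66,0,-60,50]]}}

```text
t: 7.68
eef_pos: [0.4709, -0.0553, 0.1456]
tool_rot: [0.0, 1.0, 0.008, -0.001]
contact_force: [0.5, 0.7, -0.0]
gripper_width: 0.584
grasp_force: 0.0
```

```bash
python3 - <<'E'
from h import *
w=wshot();save(w,"w4.png",(80,60,560,420),1.6);print(w["tool"])
for t,z in(("crank",.076),("crank_knob",.114)):
    for r in bot.tip_of(t,w)[:2]: print(t,r["xy"],r["score"],wat(w,r["xy"],z))
p=bot.read_camera("top");s=bot.read_camera("scene")
for r in bot.tip_of("crank_knob",p)[:3]: print(r["xy"],r["score"],at(p,r["xy"],.114))
for r in bot.tip_of("crank_knob",s)[:3]: print(r["xy"],r["score"],at(s,r["xy"],.114))
print(bot.get_obs()["t"])
E
```

```text
[[ 0.9999  0.0163 -0.0017  0.4709]
 [ 0.0163 -0.9999 -0.0005 -0.0553]
 [-0.0017  0.0004 -1.      0.1456]
 [ 0.      0.      0.      1.    ]]
crank [168.7, 290.9] 0.91 [0.4403 0.0434 0.076 ]
crank [322.2, 132.8] 0.82 [ 0.5391 -0.0554  0.076 ]
crank_knob [88.8, 270.0] 0.75 [0.467  0.0775 0.114 ]
crank_knob [315.1, 269.8] 0.64 [ 0.4717 -0.0526  0.114 ]
[269.0, 268.2] 0.86 [0.4349 0.1223 0.114 ]
[327.8, 288.5] 0.74 [0.4155 0.2121 0.114 ]
[376.1, 170.2] 0.7 [ 0.4782 -0.1864  0.114 ]
[356.9, 203.5] 0.68 [ 0.4688 -0.0501  0.114 ]
8.025
```

View pics/w4.png

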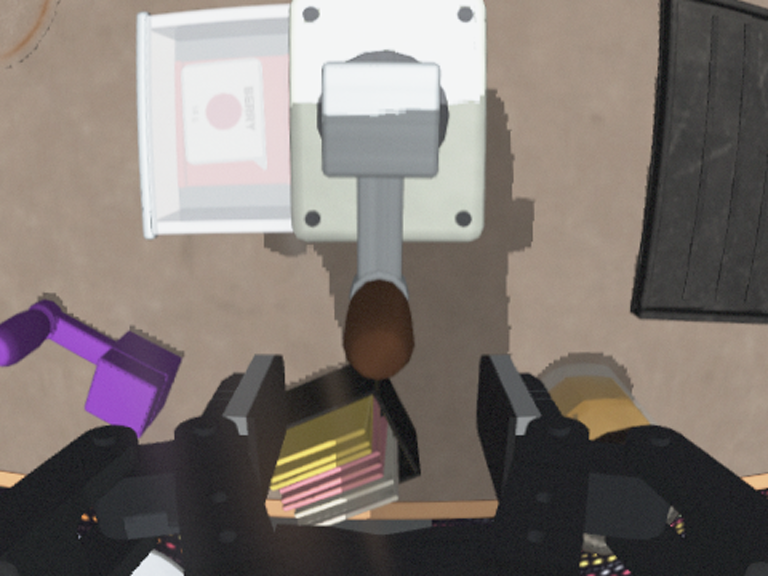

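The crank is seated flush on the shaft, knob at crop (380,330) between the open fingers, pointing to world -x.

Call:
{"method": "jog_arm", "body": {"motion": [[0,0,0,1,0,30,50],[0,0,0,1,0,51,50],[0,0,0,1,0,51,15],[0,0,0,1,0,51,15],[0,0,0,1,0,51,15],[0,0,0,1,0,51,15],[0,0,0,1,0,51,15]], "grip_force": 50}}

```text
t: 8.9
eef_pos: [0.4744, -0.0549, 0.0952]
tool_rot: [0.0, 1.0, 0.008, 0.0]
contact_force: [-0.7, 0.2, -0.7]
gripper_width: 0.234
grasp_force: 48.9
```

```bash
python3 - <<'E'
from h import *
c=np.array([.5393,-.0541]); T=wpose(); print(T[:3,3],bot.get_obs()["q"],bot.get_obs()["t"])
k=T[:2,3]-c; print(np.linalg.norm(k),yaw(k))
# rows: tool-frame shift along circle, clockwise from knob yaw 181, r=66
t=np.radians(181)
for d in range(0,361,20):
    a=t-np.radians(d);v=.066*np.array([np.cos(a)-np.cos(t),np.sin(a)-np.sin(t)])
    print(d,np.round(1000*(T[:2,:2].T@v),1))
E
```

```text
[ 0.4744 -0.0549  0.0952] [ 0.136   0.3547 -0.1794  2.1267  0.1005  0.6671 -1.6656] 8.9
0.0648768063165667 -179.28070451738617
0 [0. 0.]
20 [  4.  -22.6]
40 [ 15.4 -42.4]
60 [ 33.  -57.2]
80 [ 54.5 -65. ]
100 [ 77.4 -65.1]
120 [ 99.  -57.2]
140 [116.5 -42.5]
160 [128.  -22.7]
180 [132.   -0.1]
200 [128.   22.5]
220 [116.6  42.3]
240 [99.  57.1]
260 [77.5 64.9]
280 [54.6 65. ]
300 [33.  57.1]
320 [15.5 42.4]
340 [ 4.  22.6]
360 [-0.  0.]
```

Call:
{"method": "jog_arm", "body": {"motion": [[0,0,0,4,-22.6,0,15],[0,0,0,15.4,-42.4,0,15],[0,0,0,33,-57.2,0,15],[0,0,0,54.5,-65,0,15],[0,0,0,77.4,-65,0,15],[0,0,0,99,-57.2,0,15],[0,0,0,116.6,-42.4,0,15],[0,0,0,128,-22.6,0,15],[0,0,0,132,0,0,15],[0,0,0,132,0,0,15]]}}

```text
t: 10.15
eef_pos: [0.6097, -0.0548, 0.097]
tool_rot: [0.0, 1.0, 0.007, 0.003]
contact_force: [3.4, -1.1, 7.3]
gripper_width: 0.234
grasp_force: 51.3
```

Call:
{"method": "jog_arm", "body": {"motion": [[0,0,0,-4,22.6,0,15],[0,0,0,-15.4,42.4,0,15],[0,0,0,-33,57.2,0,15],[0,0,0,-54.5,65,0,15],[0,0,0,-77.4,65,0,15],[0,0,0,-99,57.2,0,15],[0,0,0,-116.6,42.4,0,15],[0,0,0,-128,22.6,0,15],[0,0,0,-132,0,0,15],[0,0,0,-132,0,0,15]]}}

```text
t: 11.4
eef_pos: [0.4762, -0.0533, 0.0966]
tool_rot: [-0.0, 1.0, 0.01, 0.002]
contact_force: [-1.7, 0.3, 8.8]
gripper_width: 0.24
grasp_force: 51.3
```

```bash
python3 - <<'E'
from h import *
p=bot.read_camera("top");save(p,"top5.png",(260,170,400,290),4)
print(wpose()[:3],bot.get_obs()["t"])
for r in bot.tip_of("jam_tub",p)[:3]: print(r["xy"],r["score"],at(p,r["xy"],.016))
E
```

```text
[[ 0.9998  0.0183  0.0046  0.4761]
 [ 0.0183 -0.9998  0.     -0.054 ]
 [ 0.0046  0.     -1.      0.0965]] 11.45
[302.4, 226.9] 0.45 [0.5308 0.0552 0.016 ]
```

View pics/top5.png

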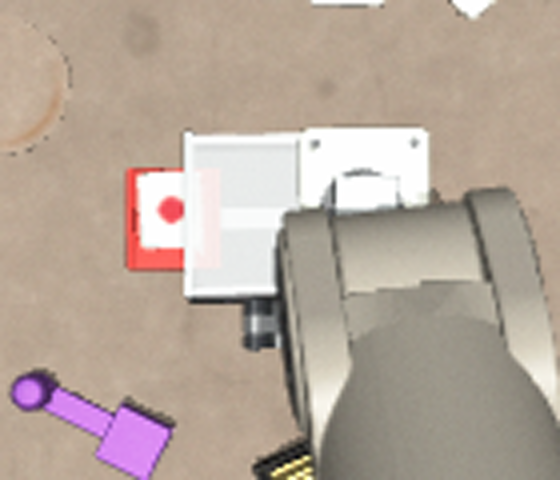

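One turn done; the drawer is about halfway out with the tub in it (crop (165,210)).

Call:
{"method": "jog_arm", "body": {"motion": [[0,0,0,4,-22.6,0,15],[0,0,0,15.4,-42.4,0,15],[0,0,0,33,-57.2,0,15],[0,0,0,54.5,-65,0,15],[0,0,0,77.4,-65,0,15],[0,0,0,99,-57.2,0,15],[0,0,0,116.6,-42.4,0,15],[0,0,0,128,-22.6,0,15],[0,0,0,132,0,0,15]]}}

```text
t: 12.62
eef_pos: [0.6096, -0.0513, 0.097]
tool_rot: [-0.001, 1.0, 0.009, 0.003]
contact_force: [0.1, 2.1, 6.8]
gripper_width: 0.239
grasp_force: 51.2
```

Call:
{"method": "jog_arm", "body": {"motion": [[0,0,0,-4,22.6,0,15],[0,0,0,-15.4,42.4,0,15],[0,0,0,-33,57.2,0,15],[0,0,0,-54.5,65,0,15],[0,0,0,-77.4,65,0,15],[0,0,0,-99,57.2,0,15],[0,0,0,-116.6,42.4,0,15],[0,0,0,-128,22.6,0,15],[0,0,0,-132,0,0,15]]}}

```text
t: 13.75
eef_pos: [0.4759, -0.0556, 0.0966]
tool_rot: [0.001, 1.0, 0.008, 0.003]
contact_force: [3.5, -2.2, 6.4]
gripper_width: 0.238
grasp_force: 51.2
```

Call:
{"method": "jog_arm", "body": {"motion": [[0,0,0,1,-11.5,0,15],[0,0,0,4,-22.6,0,15],[0,0,0,9,-33,0,15],[0,0,0,12.5,-38.5,0,15],[0,0,0,14,-40.7,0,15],[0,0,0,14,-40.7,0,15],[0,0,0,14,-40.7,0,15]]}}

```text
t: 14.62
eef_pos: [0.4897, -0.0141, 0.0966]
tool_rot: [0.0, 1.0, 0.008, 0.002]
contact_force: [-1.3, 0.1, 9.4]
gripper_width: 0.238
grasp_force: 52.1
```

```bash
python3 - <<'E'
from h import *
o=bot.get_obs();print(wpose()[:3],o["t"],o["contact_force"],o["q"])
k=wpose()[:2,3]-[.5393,-.0541];print(np.linalg.norm(k),yaw(k))
E
```

```text
[[ 0.9998  0.0168  0.0047  0.4897]
 [ 0.0168 -0.9999 -0.0003 -0.0141]
 [ 0.0047  0.0004 -1.      0.0966]] 14.625 [-1.3078  0.1228  9.4407] [ 0.0799  0.3696 -0.2137  2.0995  0.1236  0.6793 -1.7698]
0.06372303874896171 141.0794500869223
```

Call:
{"method": "jog_arm", "body": {"motion": [[0,0,0,1.7,-1.9,0,15],[0,0,0,3.4,-3.7,0,15],[0,0,0,5,-5.4,0,15],[0,0,0,5,-5.4,0,15]]}}

```text
t: 15.12
eef_pos: [0.4945, -0.0085, 0.0966]
tool_rot: [0.0, 1.0, 0.009, 0.002]
contact_force: [-1.6, 0.2, 10.3]
gripper_width: 0.237
grasp_force: 52.3
```

```bash
python3 - <<'E'
from h import *
s=bot.read_camera("scene");p=bot.read_camera("top")
a=cv2.resize(p["pixels"][190:260,260:350,::-1],(540,420),interpolation=cv2.INTER_CUBIC)
cv2.imwrite("pics/top6.png",a)
# red drawer extent in top view rows ~ left red edge
im=p["pixels"].astype(int);m=(im[:,:,0]>150)&(im[:,:,1]<100)&(im[:,:,2]<100)
ys,xs=np.nonzero(m[200:260,250:340]);xl=np.percentile(xs,1)+250;print("left red",xl,at(p,(xl-.5,228),.02))
im0=cv2.imread("pics/top5.png");print(bot.get_obs()["contact_force"],bot.get_obs()["t"])
E
```

```text
left red 272.0 [0.5273 0.1279 0.02  ]
[-0.7126 -0.5662 10.1004] 15.225
```

View pics/top6.png

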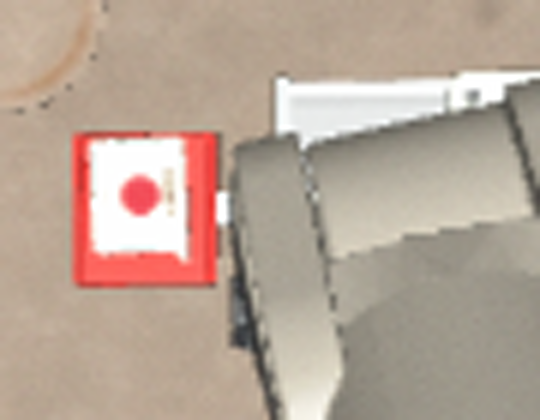

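The drawer (red, crop x 73–218) is nearly or fully out; I push gently on to feel the stop.

Call:
{"method": "jog_arm", "body": {"motion": [[0,0,0,1.7,-1.6,0,15],[0,0,0,3.4,-3.2,0,15],[0,0,0,5.2,-4.7,0,15],[0,0,0,5.2,-4.7,0,15]]}}

```text
t: 15.72
eef_pos: [0.4982, -0.0049, 0.0963]
tool_rot: [0.001, 1.0, 0.008, 0.001]
contact_force: [-5.3, -1.9, 13.0]
gripper_width: 0.24
grasp_force: 53.0
```

Call:
{"method": "jog_arm", "body": {"motion": [[0,0,0,1.2,-1.1,0,15],[0,0,0,2.5,-2.2,0,15],[0,0,0,2.5,-2.2,0,15]]}}

```text
t: 16.1
eef_pos: [0.4996, -0.0036, 0.0961]
tool_rot: [0.002, 1.0, 0.008, -0.0]
contact_force: [-6.2, -5.6, 15.0]
gripper_width: 0.238
grasp_force: 53.4
```

```bash
python3 - <<'E'
from h import *
p=bot.read_camera("top")
im=p["pixels"].astype(int);m=(im[:,:,0]>150)&(im[:,:,1]<100)&(im[:,:,2]<100)
ys,xs=np.nonzero(m[200:260,250:340]);xl=np.percentile(xs,1)+250;print("left red",xl,np.percentile(xs,99)+250)
print(p["pixels"][215,266:278,1])
T=wpose();k=T[:2,3]-[.542,-.0538];print(np.linalg.norm(k),yaw(k),T[:3])
E
```

```text
left red 272.0 295.0
[169 169 170 168 173 172  94  57 109 247 254 254]
0.06571123095043582 130.263663838515 [[ 0.9999  0.0155 -0.0008  0.4995]
 [ 0.0155 -0.9999 -0.003  -0.0037]
 [-0.0008  0.003  -1.      0.0961]]
```

Call:
{"method": "jog_arm", "body": {"motion": [[0,0,0,-2.5,2.2,-1,15],[0,0,0,-2.5,2.2,-1,45],[0,0,0,-2.5,2.2,-1,45],[0,0,0,-2.5,2.2,-30,45],[0,0,0,-2.5,2.2,-65,55],[0,0,0.17,10,15,-65,75],[0,0,0.34,20,30,-65,75],[0,0,0.51,39,50,-65,75],[0,0,0.68,39,50,-65,75],[0,0,0.86,39,50,-65,75]]}}

```text
t: 17.4
eef_pos: [0.5401, -0.0508, 0.1595]
tool_rot: [-0.0, 0.911, -0.412, -0.0]
contact_force: [-0.1, -0.2, -0.1]
gripper_width: 0.883
grasp_force: 0.0
```

```bash
python3 - <<'E'
from h import *
w=wshot();save(w,"w7.png",(120,100,520,400),2);print(w["tool"],yaw(w["tool"][:2,0]),bot.get_obs()["q"],bot.get_obs()["t"])
for t,z in(("crank",.076),("crank_knob",.114)):
    for r in bot.tip_of(t,w)[:2]: print(t,r["xy"],r["score"],wat(w,r["xy"],z))
E
```

```text
[[ 0.6606 -0.7508 -0.0002  0.5401]
 [-0.7508 -0.6606  0.0002 -0.0508]
 [-0.0003  0.     -1.      0.1595]
 [ 0.      0.      0.      1.    ]] -48.65639624272214 [ 0.0048  0.3448 -0.0323  1.9422  0.0141  0.8551 -2.4615] 17.45
crank [322.2, 241.5] 0.96 [ 0.5383 -0.053   0.076 ]
crank [332.0, 399.0] 0.47 [0.4492 0.0361 0.076 ]
crank_knob [327.0, 362.2] 0.81 [ 0.4936 -0.0062  0.114 ]
```

View pics/w7.png

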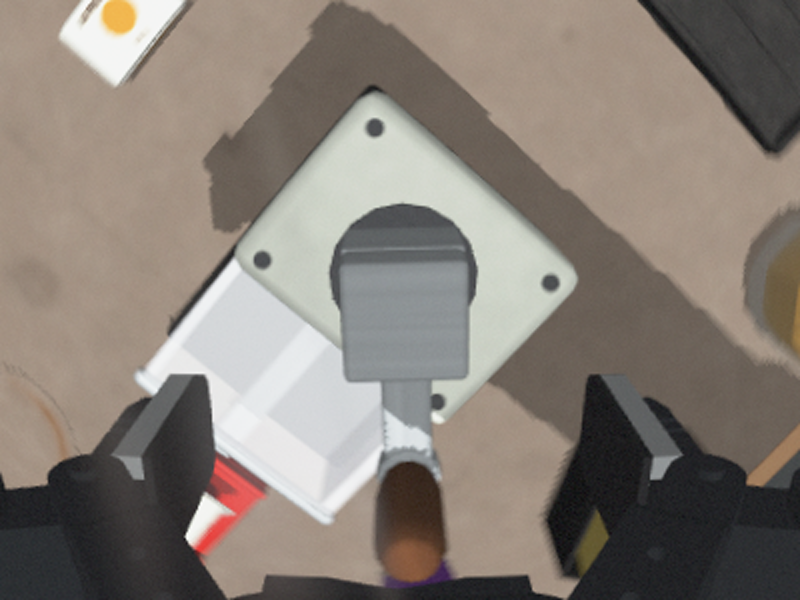

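The crank is still seated, hub at (323,260) in line with the fingers within ~1.5°, knob toward tool -x; drawer is out.

Call:
{"method": "jog_arm", "body": {"motion": [[0,0,0,1,3,30,65],[0,0,0,1,3,60,60],[0,0,0,1,3,71,60],[0,0,0,1,3,71,28],[0,0,0,1,3,71,28],[0,0,0,1,3,71,28],[0,0,0,1,3,71,28],[0,0,0,1,3,71,28]], "grip_force": 60}}

```text
t: 18.55
eef_pos: [0.5392, -0.0531, 0.0897]
tool_rot: [-0.001, 0.913, -0.409, 0.001]
contact_force: [1.9, 3.3, 4.3]
gripper_width: 0.388
grasp_force: 60.7
```

Call:
{"method": "jog_arm", "body": {"motion": [[0,0,0,0,0,-3,28],[0,0,0,0,0,-8,28],[0,0,0,0,0,-13,28],[0,0,0,0,0,-18,28]]}}

```text
t: 19.05
eef_pos: [0.5387, -0.0531, 0.1062]
tool_rot: [-0.0, 0.912, -0.409, 0.0]
contact_force: [4.3, 2.1, -8.2]
gripper_width: 0.385
grasp_force: 61.9
```

Call:
{"method": "jog_arm", "body": {"motion": [[0,0,0,0,0,-15,28],[0,0,0,0,0,-45,28],[0,0,0,30,30,-75,28],[0,0,0,70,69,-85,28],[0,0,0,110,108,-85,28],[0,0,0,150,148,-60,28],[0,0,0,194,191,-20,28],[0,0,0,194,191,40,28],[0,0,0,194,191,72,28],[0,0,0,194,191,72,28]]}}

```text
t: 20.3
eef_pos: [0.5211, -0.3245, 0.0318]
tool_rot: [0.0, 0.912, -0.41, -0.004]
contact_force: [0.2, -0.2, -1.5]
gripper_width: 0.387
grasp_force: 62.3
```

Call:
{"method": "jog_arm", "body": {"motion": [[0,0,0,0,0,8,28],[0,0,0,0,0,13,28],[0,0,0,0,0,15,28],[0,0,0,0,0,15,28]]}}

```text
t: 20.8
eef_pos: [0.525, -0.3254, 0.0204]
tool_rot: [0.0, 0.912, -0.409, 0.0]
contact_force: [-0.3, -0.2, -2.2]
gripper_width: 0.387
grasp_force: 62.4
```

Call:
{"method": "jog_arm", "body": {"motion": [[0,0,0,0,0,2,28],[0,0,0,0,0,4,28],[0,0,0,0,0,4,28]]}}

```text
t: 21.18
eef_pos: [0.5251, -0.3263, 0.0166]
tool_rot: [0.0, 0.912, -0.409, 0.001]
contact_force: [-1.0, -1.4, 3.6]
gripper_width: 0.387
grasp_force: 61.4
```

Call:
{"method": "jog_arm", "body": {"motion": [[0,0,0,0,0,0,55],[0,0,0,0,0,0,55],[0,0,0,0,0,-40,55],[0,0,0,0,0,-90,55],[0,0,0,0,0,-140,55],[0,0,-0.18,0,0,-180,60],[0,0,-0.36,0,0,-180,60],[0,0,-0.54,0,0,-180,60],[0,0,-0.72,0,0,-180,60],[0,0,-0.9,0,0,-180,60]]}}

```text
t: 22.42
eef_pos: [0.5245, -0.3252, 0.1956]
tool_rot: [-0.0, 1.0, 0.031, -0.0]
contact_force: [0.1, -0.5, 0.1]
gripper_width: 0.709
grasp_force: 0.0
```

Call:
{"method": "jog_arm", "body": {"motion": [[0,0,-0.17,3,-40,0,60],[0,0,-0.34,6,-80,0,60],[0,0,-0.51,10,-120,0,60],[0,0,-0.68,14,-165,0,60],[0,0,-0.85,18,-210,0,60],[0,0,-1.02,22,-255,0,60],[0,0,-1.19,26,-300,0,60],[0,0,-1.36,30,-345,0,60],[0,0,-1.52,31,-385,0,60],[0,0,-1.52,31,-385,0,60]]}}

```text
t: 23.68
eef_pos: [0.5333, 0.0648, 0.196]
tool_rot: [-0.001, 0.702, 0.712, 0.001]
contact_force: [0.8, 0.0, -0.3]
gripper_width: 0.7
grasp_force: 0.0
```

```bash
python3 - <<'E'
from h import *
w=wshot();save(w,"w8.png",(120,80,520,380),2);print(w["tool"],yaw(w["tool"][:2,0]),bot.get_obs()["q"],bot.get_obs()["t"])
for r in bot.tip_of("jam_tub",w)[:3]: print(r["xy"],r["score"],wat(w,r["xy"],.016))
p=bot.read_camera("top");save(p,"top8.png")
for t,z in(("crank",.003),("crank_knob",.041),("jam_tub",.016)):
    for r in bot.tip_of(t,p)[:3]: print(t,r["xy"],r["score"],at(p,r["xy"],z))
E
```

```text
[[-0.0131  0.9999  0.0003  0.5333]
 [ 0.9999  0.0131  0.002   0.0648]
 [ 0.002   0.0003 -1.      0.196 ]
 [ 0.      0.      0.      1.    ]] 90.75061251805992 [ 0.2397  0.3467 -0.5755  1.8918  0.2259  0.9675 -0.4296] 23.725
[324.9, 172.9] 0.78 [0.5373 0.1032 0.016 ]
crank [462.4, 231.3] 0.75 [ 0.5247 -0.3255  0.003 ]
crank [468.5, 232.9] 0.2 [ 0.521 -0.34   0.003]
crank_knob [267.5, 270.1] 0.61 [0.4288 0.1335 0.041 ]
crank_knob [446.7, 251.4] 0.59 [ 0.476  -0.2786  0.041 ]
```

View pics/w8.png

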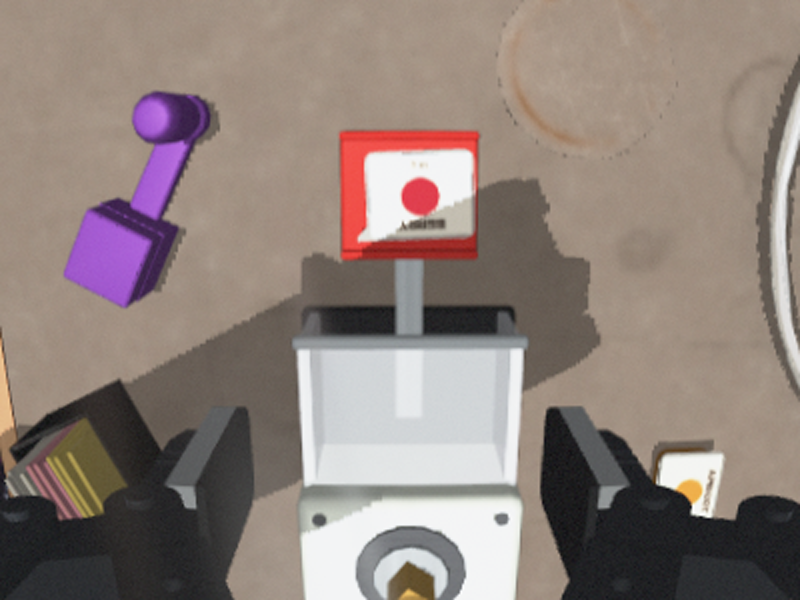

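The drawer is fully out, crank gone from the shaft; the tub's lid spans crop (365–475, 148–243), aligned with the tool.

```bash
python3 - <<'E'
from h import *
w=wshot();Ti=np.linalg.inv(w["tool"])
for xy in((420,196),(365,196),(475,196),(420,148),(420,243)):
    q=wat(w,(120+xy[0]/2,80+xy[1]/2),.032);print(q,(Ti@[*q,1])[:3]*1000)
for xy in((341,196),(478,196),(410,131),(410,258)):
    q=wat(w,(120+xy[0]/2,80+xy[1]/2),.02);print("drawer",q,(Ti@[*q,1])[:3]*1000)
s=bot.read_camera("scene")
for r in bot.tip_of("plates",s): print(r["xy"],at(s,r["xy"],0))
p=bot.read_camera("top");im=p["pixels"].astype(int);m=((im[:,:,2]>180)&(im[:,:,0]<60)).astype(np.uint8)
n,_,st,ce=cv2.connectedComponentsWithStats(m);i=1+np.argmax(st[1:,4]);(c,r)=cv2.minEnclosingCircle(np.argwhere(_==i)[:,::-1].astype(np.float32))
print(c,r,at(p,c,.032),at(p,(c[0]+r,c[1]),.032)-at(p,c,.032))
E
```

```text
[0.5421 0.0943 0.032 ] [ 35.1972   8.4078 163.6587]
[0.5194 0.0943 0.032 ] [ 35.2179 -14.2658 163.662 ]
[0.5649 0.0946 0.032 ] [ 35.3571  31.1823 163.6553]
[0.542  0.1142 0.032 ] [ 55.0666   8.3326 163.6464]
[0.5423 0.0746 0.032 ] [ 15.4852   8.509  163.6709]
drawer [0.5086 0.0931 0.02  ] [ 34.0611 -25.096  175.6644]
drawer [0.5674 0.0934 0.02  ] [ 34.1521  33.7466 175.6557]
drawer [0.5381 0.121  0.02  ] [ 61.8844   4.4438 175.6428]
drawer [0.5384 0.066  0.02  ] [  6.8605   4.5737 175.6768]
[258.9, 359.8] [ 0.4993  0.3438 -0.    ]Traceback (most recent call last):
  File "<stdin>", line 10, in <module>
    return _wrapfunc(a, 'argmax', axis=axis, out=out, **kwds)
    return bound(*args, **kwds)
ValueError: attempt to get argmax of an empty sequence
```

Call:
{"method": "jog_arm", "body": {"motion": [[0,0,0,35,9,50,68],[0,0,0,35,9,105,68],[0,0,0,35,9,150,66],[0,0,0,35,9,170,65],[0,0,0,35,9,178,65],[0,0,0,35,9,178,65]]}}

```text
t: 24.92
eef_pos: [0.5434, 0.0959, 0.0186]
tool_rot: [0.0, 0.705, 0.709, 0.001]
contact_force: [0.9, 0.1, -0.4]
gripper_width: 0.761
grasp_force: 0.0
```

Call:
{"method": "jog_arm", "body": {"motion": [[0,0,0,-1,0,1,30],[0,0,0,-1,0,1,30],[0,0,0,-1,0,1,30],[0,0,0,-1,0,1,30],[0,0,0,-1,0,1,30]], "grip_force": 30}}

```text
t: 25.55
eef_pos: [0.5437, 0.0947, 0.0184]
tool_rot: [0.001, 0.705, 0.709, 0.001]
contact_force: [-0.5, -0.9, 5.5]
gripper_width: 0.47
grasp_force: 29.5
```

Call:
{"method": "jog_arm", "body": {"motion": [[0,0,0,0,0,-10,30],[0,0,0,0,0,-40,30],[0,0,0,0,0,-80,30],[0,0,0,0,0,-120,30],[0,0,0,0,0,-120,30]]}}

```text
t: 26.18
eef_pos: [0.5449, 0.0955, 0.1409]
tool_rot: [0.002, 0.705, 0.709, 0.003]
contact_force: [-0.7, -0.2, 0.1]
gripper_width: 0.472
grasp_force: 30.3
```

```bash
python3 - <<'E'
from h import *
w=wshot();T=w["tool"];save(w,"w9.png",(120,140,520,440),2);print(T)
p=bot.read_camera("top");h=cv2.cvtColor(p["pixels"],cv2.COLOR_RGB2HSV)
m=cv2.inRange(h,(80,120,80),(105,255,255));m[:,:100]=0;m[:,260:]=0;m[:180]=0;m[300:]=0
(c,r)=cv2.minEnclosingCircle(cv2.findNonZero(m));print(c,r)
g=at(p,c,.032);print(g,at(p,(c[0]+r,c[1]),.032)-g,bot.get_obs()["t"],bot.get_obs()["grasp_force"])
print("to plate",T[:3,:3].T@(g-T[:3,3])*1000)
E
```

```text
[[-0.0058  1.      0.0073  0.5449]
 [ 1.      0.0058  0.0012  0.0955]
 [ 0.0012  0.0073 -1.      0.1409]
 [ 0.      0.      0.      1.    ]]
(178.87901306152344, 240.90524291992188) 43.31507873535156
[0.4944 0.3426 0.032 ] [ 0.001  -0.1013  0.    ] 26.275 30.29459575402143
to plate [247.1954 -49.9061 108.8526]
```

View pics/w9.png

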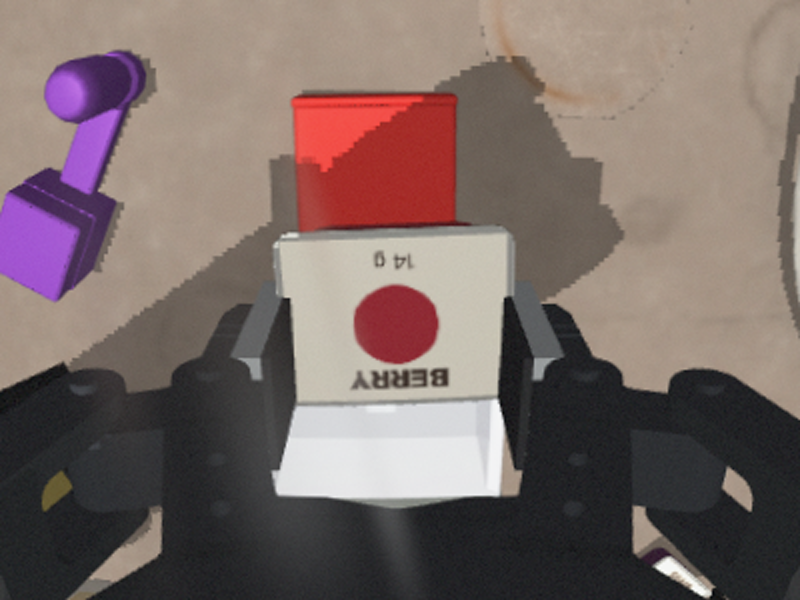

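The tub is gripped level between the pads and clear of the empty drawer.

Call:
{"method": "jog_arm", "body": {"motion": [[0,0,0,45,-8,0,30],[0,0,0,95,-17,0,30],[0,0,0,145,-27,0,30],[0,0,0,195,-37,0,30],[0,0,0,230,-44,20,30],[0,0,0,249,-47,60,30],[0,0,0,249,-47,90,30],[0,0,0,249,-47,105,30],[0,0,0,249,-47,105,30],[0,0,0,249,-47,105,30]]}}

```text
t: 27.52
eef_pos: [0.4947, 0.3437, 0.0327]
tool_rot: [0.0, 0.705, 0.709, 0.001]
contact_force: [-0.0, 0.0, -0.0]
gripper_width: 0.469
grasp_force: 30.3
```

Call:
{"method": "jog_arm", "body": {"motion": [[0,0,0,0,0,3,30],[0,0,0,0,0,6,30],[0,0,0,0,0,8,30],[0,0,0,0,0,8,30]]}}

```text
t: 28.02
eef_pos: [0.4943, 0.3434, 0.0243]
tool_rot: [0.0, 0.705, 0.709, 0.0]
contact_force: [0.1, -1.0, 3.6]
gripper_width: 0.467
grasp_force: 30.7
```

Contact with the plate at the expected height; release slowly and retreat.

Call:
{"method": "jog_arm", "body": {"motion": [[0,0,0,0,0,0,44],[0,0,0,0,0,0,50],[0,0,0,0,0,0,58],[0,0,0,0,0,0,60],[0,0,0,0,0,-25,60],[0,0,0,0,0,-70,60],[0,0,0,-30,0,-120,60],[0,0,0,-80,0,-150,60],[0,0,0,-130,0,-150,60],[0,0,0,-130,0,-150,60]]}}

```text
t: 29.28
eef_pos: [0.4956, 0.2084, 0.1738]
tool_rot: [0.001, 0.707, 0.707, -0.001]
contact_force: [0.8, 0.9, 0.3]
gripper_width: 0.705
grasp_force: 0.0
```

```bash
python3 - <<'E'
from h import *
p=bot.read_camera("top");s=bot.read_camera("scene")
a=cv2.resize(p["pixels"][140:310,120:540,::-1],(800,324),interpolation=cv2.INTER_CUBIC)
b=cv2.resize(s["pixels"][120:420,180:460,::-1],None,fx=.9,fy=.9);c=np.zeros((270,800,3),np.uint8);c[:,:252]=b
w=wshot();c[:,300:660]=cv2.resize(w["pixels"][:,:,::-1],(360,270))
cv2.imwrite("pics/fin.png",np.vstack([a,c]))
for t,z,q in(("jam_tub",.022,p),("jam_tub",.022,s),("crank",.003,p),("crank",.003,s)):
    for r in bot.tip_of(t,q)[:3]: print(t,r["xy"],r["score"],at(q,r["xy"],z))
print(bot.get_obs()["t"],bot.get_obs()["contact_force"])
E
```

```text
jam_tub [394.0, 292.5] 0.7 [ 0.3792 -0.1604  0.022 ]
jam_tub [259.8, 353.1] 0.94 [0.496  0.3431 0.022 ]
crank [462.5, 232.6] 0.78 [ 0.5216 -0.3257  0.003 ]
crank [295.4, 278.8] 0.77 [0.4078 0.071  0.003 ]
crank [347.3, 164.9] 0.42 [ 0.6819 -0.0504  0.003 ]
crank [355.9, 283.8] 0.94 [0.4107 0.078  0.003 ]
crank [376.3, 174.0] 0.61 [ 0.5234 -0.3167  0.003 ]
29.625 [0.0475 0.1571 0.6052]
```

View pics/fin.png

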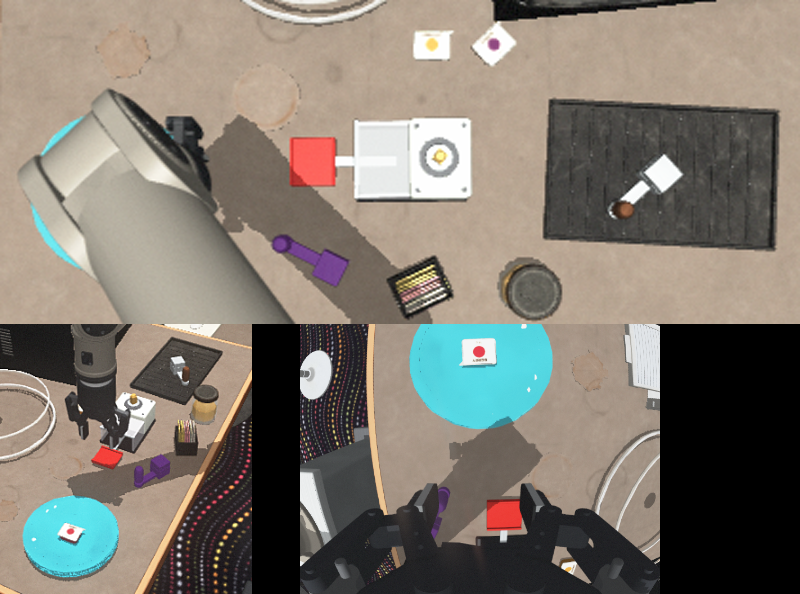

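The tub stands upright in the middle of the plates, at (70,532) in the scene crop. The crank stands on the tray at (655,180) in the top crop. The drawer is fully out and everything else is where it was.

```bash
python3 -c "
from station import bot
print(bot.hand_in())"
```

```text
the job is handed in; nothing more can be done
None
```

I wound the drawer fully out, stood the crank back on the black tray, set the red tub upright in the middle of the blue plates, left the other items where they stood, and handed the job in at about 30 s.

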